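# Put away the dried board and pot mat

### The job

Put the two dried things away from their drying rests: stand the small wooden chopping board upright on its short edge in the empty slot of the wooden rack, right down on the slot floor and about centred along the slot, and hang the cork pot mat by its hole on the steel stand's peg. Lower both into place rather than dropping them, and leave everything else on the counter where it is.

Things in the scene. Friction and masses are not known exactly. Their poses are not given: they have to be found in the camera images.
- board: Loose plain wooden chopping board, 150 mm tall (its z), 120 mm wide (its y), 12 mm thick (its x), 0.11 to 0.22 kg, with two dark cross bands. Origin: middle of its lower short edge; z points up the board, x is its face normal. At the start it leans 0.4 rad from vertical towards the robot in one of the two drying rests (its z leans to the rest's -x).
- trivet: Loose cork pot mat, a plate 140 mm tall (its z), 110 mm wide (its y), 12 mm thick (its x), about 0.07 kg, with one round 28 mm through hole (axis x) on its centre line. Origin: middle of its lower edge; z points up the plate. The hole centre is 85 mm above the lower edge, 55 mm below the upper edge. It leans 0.4 rad like the board, in the other rest.
- trivet_hole (a point): Centre of the cork mat's 28 mm hole; axes as trivet.
- rest_a_ledge (a point): White plastic drying rest (fixed), 80 mm wide: a V with a back panel on the robot's side (-x), leaning 0.4 rad to the robot, 77 mm up along the leaning plate, and an 18 mm lip facing it, 12 mm clear of the plate. Point: where the plate's lower edge stands, 35 mm above the counter; z up, +x from panel to lip. Pull the plate out upwards along its own plane.
- rest_b_ledge (a point): Second drying rest, the same as the first.
- slot (a point): Middle of the floor of the empty slot of the wooden rack (fixed), 12 mm above the counter. Slot: 17 mm wide (x), 120 mm long (y, open ends), 46 mm deep, divider tops 58 mm above the counter, edges rounded. z is up. It is the slot on the rack's -x (robot) side; the two other slots, 31 and 62 mm along +x, hold fixed white saucers reaching 127 mm above the counter.
- peg_mid (a point): Steel peg stand (fixed): a level 10 mm round peg with a 14 mm ball on its free end, axis 150 mm above the counter, pointing to this point's -x (towards the robot). Point: on the peg axis, halfway; the root, at an 18 mm square column 165 mm high, is 36 mm along +x; z is up. Round foot below, 110 mm across, 12 mm high.
- peg_tip (a point): Outermost point of the peg's end ball, on the peg axis, 46 mm along -x from the middle; axes as peg_mid.
- steel_bowl: Steel bowl, 190 mm across, 75 mm high; origin under its centre. Leave alone.
- rice_bowl_a: White ceramic rice bowl, 110 mm across, 58 mm high; origin under its centre. Leave alone.
- rice_bowl_b: A second rice bowl, the same. Leave alone.
- lid: Round grey lid with a knob, 160 mm across, 28 mm high, flat on the counter; origin under its centre. Leave alone.
- cup: White mug, 74 mm across, 85 mm high; origin under its centre. Leave alone.

How it is judged:
By the outcome, as a careful person would: the job done as asked, in the order asked, and still so for the second after the job is handed in, with the robot touching nothing.
It also fails if it takes over 59 s, if anything falls off the work surface, if the arm or the gripper's body presses on something with over 40 N, if the wrist force passes 120 N, or if a joint passes its speed limit or range.

### The arm

A 6-joint arm with a two-finger parallel gripper is mounted at the origin on the work surface. World frame = base frame: x ahead of the robot, y to its left, z up, the work surface at z = 0. Lengths are in m, angles in rad, forces in N, time in s.
With the tool pointing down it reaches from about 0.425 to 0.925 m from the base axis. Payload 12.5 kg.
Tool frame: the origin (TCP) lies between the finger pads; the fingertips stand ahead of it and the grasp point (between the pads) lies 5 mm behind it (bot.tip_extent is the z of the fingertips in the tool frame, in m); z points along the fingers, y is the direction in which the jaws open and shut (so a half turn about z gives the same grasp; the last joint's range is limited). The gripper opens to 85 mm and grips with 20 to 120 N. Pads are 22 mm wide; open, the fingers measure 114 mm over their backs; the gripper's body (76 mm by 85 mm) begins 54 mm behind the grasp point. The pads swing forward as they close: fully open they stand 13 mm farther back than shut.
Start: joints at [1.206, 0.491, 1.559, -0, 1.092, -0.106], TCP at [0.16, 0.604, 0.221] pointing down, gripper open.
Joint ranges: [-3.1, 3.1], [-0.84, 2.19], [0.05, 2.79], [-1.13, 4.28], [0.06, 2.93], [-2.69, 2.69]. Speed limits (rad/s): [2.22, 2.22, 2.79, 3.14, 3.14, 3.14].

### API

Orientations are given as a rotation vector (axis times angle).
In Python, from bench import bot, viewer, sign_off gives the robot as it stands. The module is installed in compiled form; this text tells all that it offers.
- The arm moves only by the tool servo_tool, never from a script. Its argument "steps" is a list of rows, each an object of numbers: "ax", "ay", "az": the turn, a rotation vector about the tool's x, y, z in rad; "x", "y", "z": the shift along the tool's x, y, z in mm; "hand": the closure in counts, from 0 (fully open) to 255 (shut). A call has 1 to 20 rows; each row is the pose to reach, as a shift and turn from the pose commanded when the call began, along the tool's axes at that moment; what a row does not reach only later rows make up. A row lasts 1/12 s, in which the tool goes at most 41.7 mm and 7.16 degrees, less where a joint would pass 70% of its speed; a pose out of reach is approached as far as the arm can. A call with a gripper value outside its range is refused whole. The fingers move at their own pace and stop on an object; the grip force is fixed at half the most. Time passes only in rows, so rows that repeat a pose let the fingers close. It gives the time, the measured TCP pose, the force and the opening at its end, in the units of the state.
- bot.get_state(): the state, without advancing time (a new reading comes with each control period).
- viewer.snapshot(name): name is "scene" or "top" or "wrist"; returns a dict with "pixels" (420x560x3 uint8, blue, green, red), "depth" (420x560 float32, m along the optical axis (not along the pixel's ray), 0 where there is no reading), "mtx" (3x3 intrinsics, pixels), "T" (4x4, takes a point from camera to world coordinates); the wrist camera has in their place "tool_from_camera" (4x4, takes a point from camera to tool coordinates, whose origin is the TCP and whose axes are the flange's). Camera axes: x right, y down, z forward; pixel columns grow to the right and rows downward; lengths in m; the calibration is good to about 2 mm. The wrist camera is an equidistant fisheye: a pixel r from the principal point sees the ray r / f radians off the axis. A picture is of the moment at which its call begins: read the wrist's pose just before it.
- sign_off(): hands the job in, once; it reports no verdict.
The state is a dict: "t": time; "q": joint angles; "joint_velocities": joint speeds; "joint_efforts": joint torques, N m; "position": TCP position; "orientation": TCP orientation; "ft_force": force on the tool from outside, world axes, zero at the start; "torque": the same for the moment, N m; "opening": finger opening in m.
Only numpy, scipy, OpenCV 4.12 (cv2) and the standard library are available. Lean on these libraries where they do the work, as an engineer would, in place of code of your own. Each camera call takes 0.05 s, during which the arm holds its last target. There are 200 camera calls.

## Working session

There is one attempt and no reset: what is moved stays moved. The work goes in short steps, Python scripts to look and compute and a tool call to move; the robot and the scene stay as the last step left them, time stands still between calls to the robot, and variables do not carry over. Pictures are saved under pics/ and viewed, about 8 in all and at most 12, crops included, and the job is handed in when it is done.

Besides the shell and the picture viewer there is one more tool, called after "Emit:" as name(argument=value, ...) on one line, values as JSON. servo_tool: Moves the arm, as the interface text tells. Its arguments: {"type":"object","properties":{"steps":{"type":"array"}},"required":["steps"]}

```bash
mkdir -p pics; ls; python3 - <<'E'
from bench import bot, viewer
import cv2, numpy as np
s=bot.get_state(); print({k:np.round(v,3) for k,v in s.items()}, bot.tip_extent)
for n in ("scene","top"):
    d=viewer.snapshot(n); cv2.imwrite(f"pics/{n}0.png",d["pixels"]); np.savez(f"{n}0.npz",**d)
    print(n,d["mtx"].round(1).tolist(),d["T"].round(3).tolist(),(d["depth"]>0).mean())
E
```

```text
pics
{'t': np.float64(0.0), 'q': array([ 1.206,  0.492,  1.559, -0.   ,  1.092, -0.106]), 'joint_velocities': array([ 0.   , -0.001, -0.001,  0.   , -0.   ,  0.001]), 'joint_efforts': array([ 5.0000e-03, -6.1846e+01, -2.6162e+01,  0.0000e+00,  4.0000e-03,
        0.0000e+00]), 'position': array([0.16 , 0.604, 0.22 ]), 'orientation': array([-4.050e-01, -3.115e+00,  2.000e-03]), 'ft_force': array([ 0.679,  0.11 , -0.73 ]), 'torque': array([-0.025,  0.011,  0.035]), 'opening': np.float64(0.085)} 0.014
scene [[451.3, 0.0, 274.6], [0.0, 451.3, 211.9], [0.0, 0.0, 1.0]] [[-0.307, 0.663, -0.682, 1.238], [0.952, 0.224, -0.211, 0.224], [0.012, -0.714, -0.7, 0.835], [0.0, 0.0, 0.0, 1.0]] 0.9961054421768708
top [[448.9, 0.0, 281.6], [0.0, 448.9, 215.9], [0.0, 0.0, 1.0]] [[-0.015, -0.987, 0.158, 0.375], [-1.0, 0.011, -0.026, 0.019], [0.023, -0.159, -0.987, 1.216], [0.0, 0.0, 0.0, 1.0]] 0.9961054421768708
```

View pics/scene0.png

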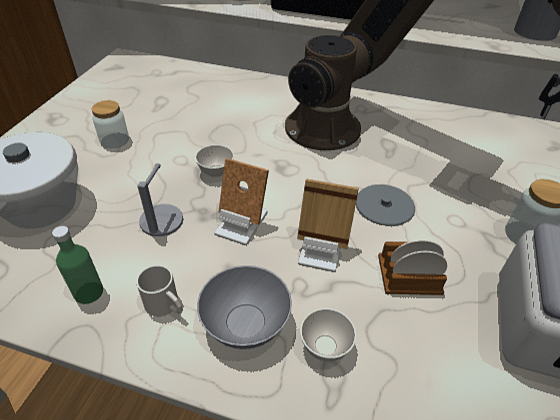

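View pics/top0.png

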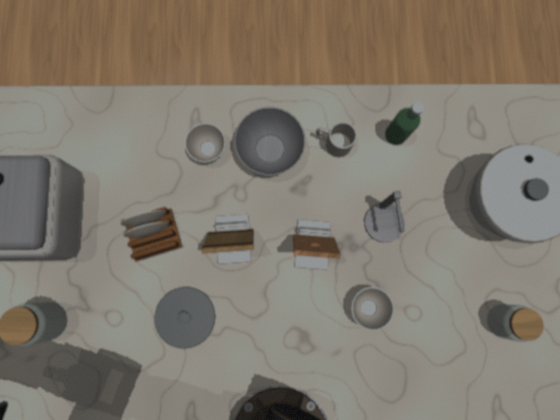

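Scene view: board at about (328,212), cork mat at (243,190) with its hole at (243,186), peg stand at (155,200) with its peg pointing up-right, and rack at (412,270) with its empty slot on the far (robot) side. In the top view the same things are at (228,242), (316,246), (385,210) and (152,233).

```bash
cat > h.py <<'E'
import numpy as np, cv2
from scipy.spatial.transform import Rotation as R
def load(f): return dict(np.load(f))
def cloud(d):
    v,u=np.mgrid[:420,:560]; z=d["depth"]; K=d["mtx"]
    p=np.stack([(u-K[0,2])/K[0,0]*z,(v-K[1,2])/K[1,1]*z,z],-1)
    return p@d["T"][:3,:3].T+d["T"][:3,3]
def box(m,u0,u1,v0,v1):
    o=np.zeros_like(m); o[v0:v1,u0:u1]=m[v0:v1,u0:u1]; return o
def plane(P):
    for _ in range(4):
        c=P.mean(0); n=np.linalg.svd(P-c,full_matrices=False)[2][2]; e=(P-c)@n
        P=P[abs(e)<max(.003,1.5*e.std())]
    return c,n*np.sign(n[0]),P
E
python3 - <<'E'
from h import *
s=load("scene0.npz"); t=load("top0.npz"); cs=cloud(s); ct=cloud(t)
hs=cv2.cvtColor(s["pixels"],cv2.COLOR_BGR2HSV); ht=cv2.cvtColor(t["pixels"],cv2.COLOR_BGR2HSV)
ok=(s["depth"]>0)
print("table z",np.median(cs[300:340,120:180,2]),np.median(ct[300:340,240:300,2]))
for nm,b,b2 in (("board",(295,360,175,252),(195,260,222,262)),("trivet",(214,272,155,230),(285,345,228,262))):
    m=box((hs[...,1]>70)&(cs[...,2]>.04)&ok,*b)
    c,n,P=plane(cs[m]); y=np.cross([0,0,1.],n); y/=np.linalg.norm(y); zz=np.cross(n,y)
    q=np.c_[(P-c)@y,(P-c)@zz]
    lo,hi=np.percentile(q,1,0),np.percentile(q,99,0)
    top=np.percentile(q[:,1],99.5); mid=(np.percentile(q[:,0],.7)+np.percentile(q[:,0],99.3))/2
    r=cv2.minAreaRect(q.astype(np.float32)*1000)
    topc=c+zz*top+y*mid
    print(nm,m.sum(),"n",n.round(3),"yaw",np.arctan2(n[1],n[0]).round(4),"lean",np.arcsin(n[2]).round(3),"ext",(hi-lo).round(4),"rect",np.round(r[1],1),round(r[2],1),"topfront",topc.round(4))
    mt=box((ht[...,1]>90)&(ct[...,2]>.12),*b2); print("  top cam: n",mt.sum(),"mean",ct[mt].mean(0).round(4),"maxz",np.percentile(ct[mt][:,2],98).round(4))
    if nm=="trivet":
        full=box(np.ones_like(m),*b); full=cv2.morphologyEx(m.astype(np.uint8),cv2.MORPH_CLOSE,np.ones((25,25)))
        h=(full>0)&~m; k,l,st,ce=cv2.connectedComponentsWithStats(h.astype(np.uint8)); i=1+st[1:,4].argmax(); u,v=ce[i]
        ray=s["T"][:3,:3]@np.array([(u-s["mtx"][0,2])/s["mtx"][0,0],(v-s["mtx"][1,2])/s["mtx"][1,1],1]); o=s["T"][:3,3]
        hp=o+ray*((c-o)@n)/(ray@n); print(" hole",(u,v),st[i],hp.round(4),"below top",(topc-hp)@zz,"lat",(hp-topc)@y)
# peg
for nm,C,b in (("s",cs,(120,190,150,240)),("t",ct,(360,410,180,245))):
    m=box((C[...,2]>.138)&(C[...,2]<.175),*b); P=C[m]
    print("peg",nm,len(P)); 
    r=cv2.minAreaRect((P[:,:2]*1000).astype(np.float32)); print(np.round(r[0],1),np.round(r[1],1),r[2], cv2.boxPoints(r).round(1).tolist(), "z",np.percentile(P[:,2],[5,50,95]).round(4))
    m=box((C[...,2]>.006)&(C[...,2]<.02),*b); print(" foot",m.sum(),cv2.minEnclosingCircle((C[m][:,:2]*1000).astype(np.float32)))
# rack
for nm,C,H,b in (("s",cs,hs,(370,455,230,300)),("t",ct,ht,(115,190,200,265))):
    m=box((H[...,1]>90)&(C[...,2]>.045)&(C[...,2]<.07),*b); P=C[m]; r=cv2.minAreaRect((P[:,:2]*1000).astype(np.float32)); print("rack",nm,len(P),np.round(r[0],1),np.round(r[1],1),round(r[2],2),cv2.boxPoints(r).round(1).tolist(),np.median(P[:,2]))
o=cv2.resize(t["pixels"][190:275,110:200],None,fx=6,fy=6,interpolation=cv2.INTER_CUBIC); 
o2=cv2.resize(s["pixels"][225:305,365:460],None,fx=6,fy=6,interpolation=cv2.INTER_CUBIC)
w=np.zeros((600,800,3),np.uint8); a=cv2.resize(o,(390,368)); b=cv2.resize(o2,(400,337)); w[:368,:390]=a; w[:337,400:]=b; cv2.imwrite("pics/rack.png",w[:370])
E
```

```text
table z 0.0012320275045817342 0.0006716980100356373
board 3032 n [0.919 0.055 0.389] yaw 0.0598 lean 0.4 ext [0.1167 0.1424] rect [148.9 119.3] 89.9 topfront [0.4706 0.1176 0.1761]
  top cam: n 545 mean [0.4766 0.1194 0.1658] maxz 0.1784
trivet 2191 n [ 0.918 -0.083  0.389] yaw -0.0898 lean 0.399 ext [0.1086 0.1323] rect [137.8 111.5] 89.8 topfront [ 0.4568 -0.0922  0.1672]
  top cam: n 466 mean [ 0.4611 -0.089   0.1555] maxz 0.1692
 hole (np.float64(243.22535211267606), np.float64(185.42253521126761)) [239 181   9  10  71] [ 0.4775 -0.092   0.1183] below top 0.05301667723798906 lat 0.002072645986250431
peg s 235
[ 555.6 -291.4] [98.  18.6] 3.1081840991973877 [[506.1000061035156, -284.79998779296875], [507.1000061035156, -303.3999938964844], [605.0, -298.0], [604.0, -279.5]] z [0.1419 0.1548 0.1669]
 foot 874 ((459.343994140625, -371.17620849609375), 181.75843811035156)
peg t 220
[ 553.7 -292.4] [98.2 18.2] 7.5440192222595215 [[503.79998779296875, -289.79998779296875], [506.20001220703125, -307.79998779296875], [603.5999755859375, -294.8999938964844], [601.2000122070312, -276.8999938964844]] z [0.1499 0.156  0.1673]
 foot 1106 ((577.0775146484375, -308.5377197265625), 93.66197967529297)
rack s 607 [526.2 331.5] [106.2 118.2] 17.25 [[458.0, 372.20001220703125], [493.0, 259.29998779296875], [594.5, 290.79998779296875], [559.4000244140625, 403.70001220703125]] 0.056140518354864444
rack t 585 [520.9 332. ] [103.1 117.1] 17.51 [[454.20001220703125, 372.29998779296875], [489.3999938964844, 260.6000061035156], [587.7000122070312, 291.6000061035156], [552.4000244140625, 403.29998779296875]] 0.057814984991988005
```

View pics/rack.png

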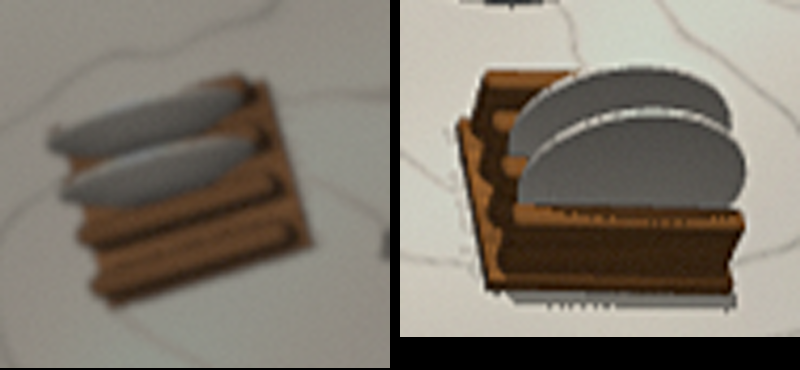

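Top crop: the rack is turned about 17°, and the empty slot is the dark strip at about (190,235). The saucers fill the other two slots. All the sizes agree with the given ones.

```bash
cat >> h.py <<'E'
def tool(yaw,lean):   # tool y = plate normal (yaw, tipped up by lean), z down the plate
    n=np.array([np.cos(yaw)*np.cos(lean),np.sin(yaw)*np.cos(lean),np.sin(lean)])
    x=np.array([-np.sin(yaw),np.cos(yaw),0]); return np.c_[x,n,np.cross(x,n)]
def go(p,Rt,s):
    R0=R.from_rotvec(s["orientation"]).as_matrix()
    sh=R0.T@(np.array(p)-s["position"])*1000; w=R.from_matrix(R0.T@Rt).as_rotvec()
    print("shift xyz",sh.round(1),"turn",w.round(3))
E
python3 - <<'E'
from h import *; from bench import bot
s=bot.get_state()
Rt=tool(.06,.4); zz=-Rt[:,2]; top=np.array([.4706,.1176,.1761])-6e-3*Rt[:,1]; print(top,zz)
go(top+.07*zz,Rt,s)
# peg axis line fit from both
for f,b in (("scene0.npz",(120,190,150,240)),("top0.npz",(360,410,180,245))):
    C=cloud(load(f)); P=C[box((C[...,2]>.143)&(C[...,2]<.172),*b)]; P=P[(P[:,0]<.58)&(P[:,0]>.5)]
    vx,vy,x0,y0=cv2.fitLine(P[:,:2].astype(np.float32),cv2.DIST_HUBER,0,.01,.01).ravel(); print("peg yaw",np.arctan(vy/vx),x0,y0,"xmin",P[:,0].min(),len(P))
E
```

```text
[0.46508358 0.11726862 0.17376349] [-0.3887176  -0.02335108  0.92106099]
shift xyz [-393.7 -401.   -17.6] turn [-0.347 -0.25   1.235]
peg yaw 0.10323931 0.53586763 -0.2941038 xmin 0.5068439936782895 104
peg yaw 0.11043594 0.5400559 -0.29228517 xmin 0.5048593912947552 135
```

Emit:
servo_tool(steps=[{"x": -394, "y": -401, "z": -18, "ax": -0.347, "ay": -0.25, "az": 1.235, "hand": 0}, {"x": -394, "y": -401, "z": -18, "ax": -0.347, "ay": -0.25, "az": 1.235, "hand": 0}, {"x": -394, "y": -401, "z": -18, "ax": -0.347, "ay": -0.25, "az": 1.235, "hand": 0}, {"x": -394, "y": -401, "z": -18, "ax": -0.347, "ay": -0.25, "az": 1.235, "hand": 0}, {"x": -394, "y": -401, "z": -18, "ax": -0.347, "ay": -0.25, "az": 1.235, "hand": 0}, {"x": -394, "y": -401, "z": -18, "ax": -0.347, "ay": -0.25, "az": 1.235, "hand": 0}, {"x": -394, "y": -401, "z": -18, "ax": -0.347, "ay": -0.25, "az": 1.235, "hand": 0}, {"x": -394, "y": -401, "z": -18, "ax": -0.347, "ay": -0.25, "az": 1.235, "hand": 0}, {"x": -394, "y": -401, "z": -18, "ax": -0.347, "ay": -0.25, "az": 1.235, "hand": 0}, {"x": -394, "y": -401, "z": -18, "ax": -0.347, "ay": -0.25, "az": 1.235, "hand": 0}, {"x": -394, "y": -401, "z": -18, "ax": -0.347, "ay": -0.25, "az": 1.235, "hand": 0}, {"x": -394, "y": -401, "z": -18, "ax": -0.347, "ay": -0.25, "az": 1.235, "hand": 0}, {"x": -394, "y": -401, "z": -18, "ax": -0.347, "ay": -0.25, "az": 1.235, "hand": 0}, {"x": -394, "y": -401, "z": -18, "ax": -0.347, "ay": -0.25, "az": 1.235, "hand": 0}, {"x": -394, "y": -401, "z": -18, "ax": -0.347, "ay": -0.25, "az": 1.235, "hand": 0}, {"x": -394, "y": -401, "z": -18, "ax": -0.347, "ay": -0.25, "az": 1.235, "hand": 0}, {"x": -394, "y": -401, "z": -18, "ax": -0.347, "ay": -0.25, "az": 1.235, "hand": 0}, {"x": -394, "y": -401, "z": -18, "ax": -0.347, "ay": -0.25, "az": 1.235, "hand": 0}, {"x": -394, "y": -401, "z": -18, "ax": -0.347, "ay": -0.25, "az": 1.235, "hand": 0}])

```text
t: 1.68
position: [0.4377, 0.1167, 0.2387]
orientation: [1.944, 2.067, 0.42]
ft_force: [0.1, 0.2, -0.7]
opening: 0.0854
```

```bash
python3 - <<'E'
from h import *; from bench import bot,viewer
s=bot.get_state(); print(s["position"],s["q"].round(3),s["t"])
Rt=tool(.06,.4); zz=-Rt[:,2]; top=np.array([.4651,.1173,.1738])
go(top+.07*zz,Rt,s); go(top-.018*zz,Rt,s)
d=viewer.snapshot("wrist"); print(d["mtx"].round(1).tolist(),d["tool_from_camera"].round(4).tolist())
cv2.imwrite("pics/w1.png",d["pixels"]); np.savez("w1.npz",**d,**s)
E
```

```text
[0.43768221 0.11670318 0.23872002] [ 0.13   0.1    2.169 -0.057  0.474  0.114] 1.6833
shift xyz [-1.  -0.   0.5] turn [ 0.    -0.001  0.001]
shift xyz [-1.2 -0.1 88.5] turn [ 0.    -0.001  0.001]
[[325.2, 0.0, 274.3], [0.0, 325.2, 209.9], [0.0, 0.0, 1.0]] [[0.0006, -0.961, -0.2766, 0.0711], [1.0, 0.0008, -0.0005, 0.0005], [0.0007, -0.2766, 0.961, -0.1536], [0.0, 0.0, 0.0, 1.0]]
```

View pics/w1.png

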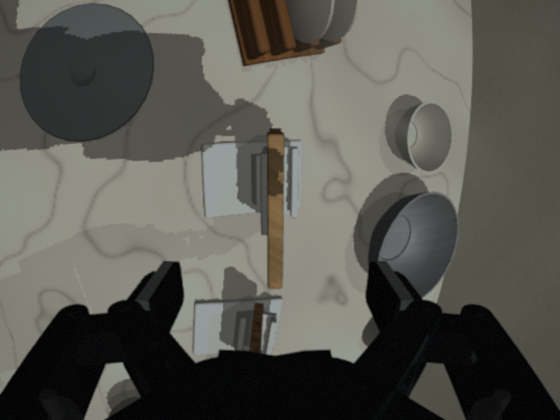

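Wrist view: the board's top edge is centred between the fingertips (u about 275, v 130–288). I'll check how well it is centred along its length, and measure the rack slot from this view too.

```bash
cat >> h.py <<'E'
def wcloud(d):
    v,u=np.mgrid[:420,:560]; K=d["mtx"]; a=(u-K[0,2])/K[0,0]; b=(v-K[1,2])/K[1,1]; th=np.hypot(a,b)+1e-9
    z=d["depth"]; k=np.tan(th)/th*z; p=np.stack([a*k,b*k,z],-1); T=d["tool_from_camera"]
    return p@T[:3,:3].T+T[:3,3]
def toworld(p,s): return p@R.from_rotvec(s["orientation"]).as_matrix().T+s["position"]
E
python3 - <<'E'
from h import *
d=load("w1.npz"); c=wcloud(d); w=toworld(c,d); H=cv2.cvtColor(d["pixels"],cv2.COLOR_BGR2HSV)
m=box((H[...,1]>70)&(w[...,2]>.16),255,295,110,300); P=c[m]*1000
print("board edge tool xyz",np.percentile(P,[1,50,99],axis=0).round(1).tolist(),m.sum()); print("world mean",w[m].mean(0))
m=box((H[...,1]>90)&(w[...,2]>.05)&(w[...,2]<.065),225,345,0,70); P=w[m]; print("rack",m.sum()); r=cv2.minAreaRect((P[:,:2]*1000).astype(np.float32)); print(r)
e=np.array([np.cos(.304),np.sin(.304)]); print(np.histogram(P[:,:2]@e*1000,bins=np.arange(540,680,3)))
print("rack y-min edge",np.percentile(P[:,:2]@np.array([-e[1],e[0]]),1))
E
```

```text
board edge tool xyz [[-56.3, -4.9, 69.5], [7.4, 0.9, 71.1], [60.5, 6.2, 73.4]] 2388
world mean [0.4653996  0.12460835 0.17410846]
rack 1518
((528.79345703125, 306.7071533203125), (104.04425048828125, 64.49755096435547), 16.784282684326172)
(array([  0, 127, 218, 146, 147, 108,  11,   0,   0,   0,   0,  30, 249,
       142, 122, 107,  44,   2,   0,   0,   0,   0,  11,  12,  10,  12,
         4,   0,   0,   0,   0,   0,   0,   4,   6,   4,   2,   0,   0,
         0,   0,   0,   0,   0,   0,   0]), array([540, 543, 546, 549, 552, 555, 558, 561, 564, 567, 570, 573, 576,
       579, 582, 585, 588, 591, 594, 597, 600, 603, 606, 609, 612, 615,
       618, 621, 624, 627, 630, 633, 636, 639, 642, 645, 648, 651, 654,
       657, 660, 663, 666, 669, 672, 675, 678]))
rack y-min edge 0.10291838441306282
```

Emit:
servo_tool(steps=[{"x": 1, "y": 0.5, "z": 30, "hand": 0}, {"x": 1, "y": 0.5, "z": 60, "hand": 0}, {"x": 1, "y": 0.5, "z": 80, "hand": 0}, {"x": 1, "y": 0.5, "z": 88, "hand": 0}, {"x": 1, "y": 0.5, "z": 88, "hand": 120}, {"x": 1, "y": 0.5, "z": 88, "hand": 200}, {"x": 1, "y": 0.5, "z": 88, "hand": 255}, {"x": 1, "y": 0.5, "z": 88, "hand": 255}, {"x": 1, "y": 0.5, "z": 88, "hand": 255}, {"x": 1, "y": 0.5, "z": 88, "hand": 255}, {"x": 1, "y": 0.5, "z": 88, "hand": 255}, {"x": 1, "y": 0.5, "z": 88, "hand": 255}])

```text
$.steps[0]: bad value
```

Emit:
servo_tool(steps=[{"x": 1, "y": 0, "z": 30, "ax": 0, "ay": 0, "az": 0, "hand": 0}, {"x": 1, "y": 0, "z": 60, "ax": 0, "ay": 0, "az": 0, "hand": 0}, {"x": 1, "y": 0, "z": 80, "ax": 0, "ay": 0, "az": 0, "hand": 0}, {"x": 1, "y": 0, "z": 88, "ax": 0, "ay": 0, "az": 0, "hand": 0}, {"x": 1, "y": 0, "z": 88, "ax": 0, "ay": 0, "az": 0, "hand": 120}, {"x": 1, "y": 0, "z": 88, "ax": 0, "ay": 0, "az": 0, "hand": 200}, {"x": 1, "y": 0, "z": 88, "ax": 0, "ay": 0, "az": 0, "hand": 255}, {"x": 1, "y": 0, "z": 88, "ax": 0, "ay": 0, "az": 0, "hand": 255}, {"x": 1, "y": 0, "z": 88, "ax": 0, "ay": 0, "az": 0, "hand": 255}, {"x": 1, "y": 0, "z": 88, "ax": 0, "ay": 0, "az": 0, "hand": 255}, {"x": 1, "y": 0, "z": 88, "ax": 0, "ay": 0, "az": 0, "hand": 255}, {"x": 1, "y": 0, "z": 88, "ax": 0, "ay": 0, "az": 0, "hand": 255}])

```text
t: 2.73
position: [0.4725, 0.1189, 0.1587]
orientation: [1.945, 2.064, 0.422]
ft_force: [-5.0, -1.0, 10.1]
opening: 0.0097
```

Emit:
servo_tool(steps=[{"x": 0, "y": 0, "z": -5, "ax": 0, "ay": 0, "az": 0, "hand": 255}, {"x": 0, "y": 0, "z": -15, "ax": 0, "ay": 0, "az": 0, "hand": 255}, {"x": 0, "y": 0, "z": -35, "ax": 0, "ay": 0, "az": 0, "hand": 255}, {"x": 0, "y": 0, "z": -60, "ax": 0, "ay": 0, "az": 0, "hand": 255}, {"x": 0, "y": 0, "z": -90, "ax": 0, "ay": 0, "az": 0, "hand": 255}, {"x": 0, "y": 0, "z": -110, "ax": 0, "ay": 0, "az": 0, "hand": 255}, {"x": 0, "y": 0, "z": -110, "ax": 0, "ay": 0, "az": 0, "hand": 255}])

```text
t: 3.32
position: [0.4292, 0.1163, 0.2626]
orientation: [1.943, 2.062, 0.426]
ft_force: [0.3, -0.5, -1.1]
opening: 0.0098
```

```bash
python3 - <<'E'
from h import *; from bench import bot
s=bot.get_state(); print(s["position"],s["ft_force"].round(1),s["opening"])
e=np.array([np.cos(.304),np.sin(.304),0]);f=np.array([-e[1],e[0],0])
slot=e*.567+f*.162+[0,0,.012]; print(slot)
go(slot+[0,0,.132+.085],tool(.304,0),s)
E
```

```text
[0.42918061 0.11633527 0.26261428] [ 0.3 -0.5 -1.1] 0.009766526186210846
[0.49250827 0.32429709 0.012     ]
shift xyz [203.8  56.1  61. ] turn [ 0.404  0.048 -0.241]
```

Emit:
servo_tool(steps=[{"x": 40, "y": 14, "z": 4, "ax": 0.08, "ay": 0.01, "az": -0.05, "hand": 255}, {"x": 80, "y": 29, "z": 8, "ax": 0.16, "ay": 0.02, "az": -0.1, "hand": 255}, {"x": 120, "y": 43, "z": 12, "ax": 0.24, "ay": 0.03, "az": -0.14, "hand": 255}, {"x": 160, "y": 58, "z": 16, "ax": 0.32, "ay": 0.04, "az": -0.19, "hand": 255}, {"x": 190, "y": 69, "z": 19, "ax": 0.38, "ay": 0.045, "az": -0.22, "hand": 255}, {"x": 204, "y": 74, "z": 20, "ax": 0.404, "ay": 0.048, "az": -0.241, "hand": 255}, {"x": 204, "y": 74, "z": 20, "ax": 0.404, "ay": 0.048, "az": -0.241, "hand": 255}, {"x": 204, "y": 74, "z": 20, "ax": 0.404, "ay": 0.048, "az": -0.241, "hand": 255}, {"x": 204, "y": 74, "z": 20, "ax": 0.404, "ay": 0.048, "az": -0.241, "hand": 255}])

```text
t: 4.07
position: [0.4928, 0.3237, 0.2686]
orientation: [-1.858, -2.528, 0.008]
ft_force: [-0.1, 0.1, -1.7]
opening: 0.0097
```

```bash
python3 - <<'E'
from h import *; from bench import bot,viewer
s=bot.get_state(); print(s["position"],s["ft_force"].round(1),s["opening"],s["q"].round(2))
d=viewer.snapshot("wrist"); e=viewer.snapshot("scene"); np.savez("w2.npz",**d,**s); np.savez("s2.npz",**e)
w=np.zeros((420,800,3),np.uint8); w[:,:560]=d["pixels"]; w[:300,560:]=e["pixels"][60:360,290:530]; cv2.imwrite("pics/w2.png",w)
e=np.array([np.cos(.304),np.sin(.304),0]);f=np.array([-e[1],e[0],0])
go(e*.567+f*.162+[0,0,.144],tool(.304,0),s)
E
```

```text
[0.49282292 0.32371621 0.26857959] [-0.1  0.1 -1.7] 0.009712440373456062 [0.47 0.4  1.58 0.   1.17 0.17]
shift xyz [  0.6   0.7 124.6] turn [-0.007 -0.    -0.001]
```

View pics/w2.png

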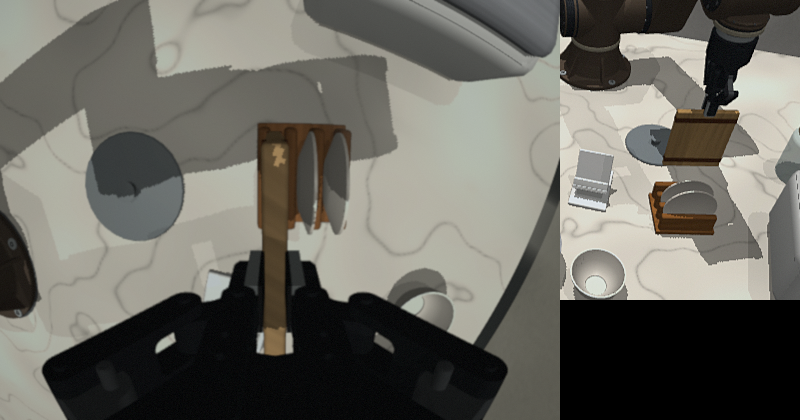

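The board is held upright above the rack, and its edge spans u 262–288. Now I measure the rack dividers and the board in the tool frame.

```bash
python3 - <<'E'
from h import *
d=load("w2.npz"); c=wcloud(d); w=toworld(c,d); H=cv2.cvtColor(d["pixels"],cv2.COLOR_BGR2HSV); br=H[...,1]>80
m=box(br&(w[...,2]>.2),250,300,100,350); P=c[m]*1000; print("board tool",np.percentile(P,[1,50,99],axis=0).round(1).tolist())
for lo in range(-60,80,20):
    q=P[(P[:,0]>lo)&(P[:,0]<lo+20)]; 
    if len(q): print(lo,np.percentile(q[:,1],[2,98]).round(1),np.median(q[:,2]).round(1))
rk=box(br&(w[...,2]>.05)&(w[...,2]<.066),250,360,110,250); Q=c[rk]*1000; r=cv2.minAreaRect(Q[:,:2].astype(np.float32)); print("rack",r,"x",np.percentile(Q[:,0],[1,99]),"z",np.median(Q[:,2]))
print(np.histogram(Q[:,1],bins=np.arange(-40,90,3)))
for a,b in ((60,90),(90,120)):
  print(a,np.histogram(Q[(Q[:,0]>a)&(Q[:,0]<b),1],bins=np.arange(-30,40,2)))
low=box(br&(w[...,2]<.05)&(w[...,2]>.008),250,300,110,250); print("low floor",np.percentile(c[low]*1000,[5,50,95],axis=0).round(1).tolist(), np.median(w[low][:,2]))
s=load("s2.npz"); C=cloud(s); hs=cv2.cvtColor(s["pixels"],cv2.COLOR_BGR2HSV); mm=box((hs[...,1]>70)&(C[...,2]>.13),390,475,160,230); cc,n,PP=plane(C[mm]); print("scene board n",n.round(3),"yaw",np.arctan2(n[1],n[0]),"centre-6mm",cc-.006*n)
R0=R.from_rotvec(d["orientation"]).as_matrix(); print("in tool",R0.T@n, (R0.T@(cc-.006*n-d["position"]))*1000); q=(PP-d["position"])@R0*1000; print(np.percentile(q,[1,99],axis=0).round(1).tolist())
rm=cv2.morphologyEx(rk.astype(np.uint8),cv2.MORPH_OPEN,np.ones((2,2)))
mr=box((hs[...,1]>90)&(C[...,2]>.05)&(C[...,2]<.066),345+0,455,230,300); print("scene rack in tool",cv2.minAreaRect((((C[mr]-d["position"])@R0)[:,:2]*1000).astype(np.float32)))
E
```

```text
board tool [[-44.8, -6.6, -77.5], [18.1, 0.4, -16.3], [61.0, 7.4, 31.8]]
-60 [-5.1  5.6] -16.3
-40 [-5.   5.9] -16.3
-20 [-4.7  7.2] -16.5
0 [-7.   7.6] -16.6
20 [-5.1  6.1] -16.2
40 [-5.4  6.2] -16.2
60 [-5.   5.9] -2.3
rack ((2.0857582092285156, 33.58493423461914), (118.4440689086914, 104.2625961303711), 0.4857805371284485) x [-54.84875126  60.60971096] z 210.28509144641183
(array([  0,   0,   0,   0,   0,   0,   1, 244, 107,  37,   8,   4,   0,
         0,   0,   0,   0,  19,  98, 258, 258, 179,   1,   3,   0,   0,
         0,   3,  28,  94, 252, 186,  15,   0,   0,   1,   0,   0,  10,
        19,  28,  49,   1]), array([-40, -37, -34, -31, -28, -25, -22, -19, -16, -13, -10,  -7,  -4,
        -1,   2,   5,   8,  11,  14,  17,  20,  23,  26,  29,  32,  35,
        38,  41,  44,  47,  50,  53,  56,  59,  62,  65,  68,  71,  74,
        77,  80,  83,  86,  89]))
60 (array([0, 0, 0, 0, 0, 1, 1, 4, 4, 4, 2, 2, 0, 0, 0, 0, 0, 0, 0, 0, 0, 0,
       2, 2, 2, 1, 1, 0, 0, 0, 0, 0, 0, 0]), array([-30, -28, -26, -24, -22, -20, -18, -16, -14, -12, -10,  -8,  -6,
        -4,  -2,   0,   2,   4,
[... 175 characters left out ...]
    0, 0, 0, 0, 0, 0, 0, 0, 0, 0, 0, 0]), array([-30, -28, -26, -24, -22, -20, -18, -16, -14, -12, -10,  -8,  -6,
        -4,  -2,   0,   2,   4,   6,   8,  10,  12,  14,  16,  18,  20,
        22,  24,  26,  28,  30,  32,  34,  36,  38]))
low floor [[-56.4, -13.9, 253.6], [59.3, 17.3, 255.9], [65.6, 31.4, 257.5]] 0.012543104147179962
scene board n [ 0.954  0.299 -0.012] yaw 0.3036358951925844 centre-6mm [0.49192929 0.32038208 0.21640108]
in tool [6.01786743e-04 9.99984786e-01 5.48312301e-03] [-2.92240273 -1.50435171 52.18916092]
[[-61.0, 1.9, -16.8], [56.0, 7.1, 129.9]]
scene rack in tool ((-3.5165328979492188, 35.328834533691406), (106.93409729003906, 117.8763198852539), 89.58793640136719)
```

Emit:
servo_tool(steps=[{"x": 1, "y": 4, "z": 20, "ax": -0.01, "ay": 0, "az": 0, "hand": 255}, {"x": 1, "y": 4, "z": 45, "ax": -0.01, "ay": 0, "az": 0, "hand": 255}, {"x": 1, "y": 4, "z": 62, "ax": -0.01, "ay": 0, "az": 0, "hand": 255}, {"x": 1, "y": 4, "z": 72, "ax": -0.01, "ay": 0, "az": 0, "hand": 255}, {"x": 1, "y": 4, "z": 72, "ax": -0.01, "ay": 0, "az": 0, "hand": 255}, {"x": 1, "y": 4, "z": 76, "ax": -0.01, "ay": 0, "az": 0, "hand": 255}, {"x": 1, "y": 4, "z": 80, "ax": -0.01, "ay": 0, "az": 0, "hand": 255}, {"x": 1, "y": 4, "z": 84, "ax": -0.01, "ay": 0, "az": 0, "hand": 255}, {"x": 1, "y": 4, "z": 84, "ax": -0.01, "ay": 0, "az": 0, "hand": 255}])

```text
t: 4.92
position: [0.4997, 0.3277, 0.1919]
orientation: [1.855, 2.524, 0.025]
ft_force: [-1.0, -3.7, 36.7]
opening: 0.0096
```

Emit:
servo_tool(steps=[{"x": 0, "y": 0, "z": -5, "ax": 0, "ay": 0, "az": 0, "hand": 255}, {"x": 0, "y": 0, "z": -12, "ax": 0, "ay": 0, "az": 0, "hand": 255}, {"x": 0, "y": 0, "z": -12, "ax": 0, "ay": 0, "az": 0, "hand": 255}])

```text
t: 5.17
position: [0.4968, 0.3266, 0.1996]
orientation: [1.858, 2.529, 0.01]
ft_force: [0.4, 0.2, -2.2]
opening: 0.0096
```

```bash
cat > chk.py <<'E'
from h import *; from bench import bot,viewer; import sys
s=bot.get_state(); print(s["position"],s["ft_force"].round(1),s["opening"])
d=viewer.snapshot("wrist"); sc=viewer.snapshot("scene"); np.savez("w3.npz",**d,**s); np.savez("s3.npz",**sc)
c=wcloud(d); w=toworld(c,d); H=cv2.cvtColor(d["pixels"],cv2.COLOR_BGR2HSV); br=H[...,1]>80
P=c[box(br&(c[...,2]<0),250,300,100,350)]*1000; print("board top y",np.percentile(P[P[:,0]>25],[2,50,98],axis=0).round(1).tolist())
rk=box(br&(w[...,2]>.05)&(w[...,2]<.066),230,400,80,300); Q=c[rk]*1000; r=cv2.minAreaRect(Q[:,:2].astype(np.float32)); print("rack",r,"x",np.percentile(Q[:,0],[1,99]))
n,b=np.histogram(Q[:,1],bins=np.arange(-30,64,2)); print([(int(x),int(k)) for k,x in zip(n,b) if k>3])
C=cloud(sc); hs=cv2.cvtColor(sc["pixels"],cv2.COLOR_BGR2HSV); mm=box((hs[...,1]>70)&(C[...,2]>.07+.06),380,480,140,250); cc,n,PP=plane(C[mm]); R0=R.from_rotvec(s["orientation"]).as_matrix()
print("tool y,z",R0[:,1],R0[:,2],"scene board n",n.round(3),"in tool",(R0.T@n).round(4),((R0.T@(cc-.006*n-s["position"]))*1000).round(1))
go(s["position"],tool(.304,0),s)
E
python3 chk.py; python3 - <<'E'
import cv2; from h import *
d=load("w3.npz"); s=load("s3.npz"); w=np.zeros((420,800,3),np.uint8); w[:,:400]=cv2.resize(d["pixels"][100:310,200:400],(400,420)); w[:,400:]=cv2.resize(s["pixels"][150:300,365:480],(400,420)); cv2.imwrite("pics/w3.png",w)
E
```

```text
[0.49676371 0.32660582 0.19956407] [ 0.4  0.2 -2.2] 0.009619801108505627Traceback (most recent call last):
  File "chk.py", line 4, in <module>
    c=wcloud(d); w=toworld(c,d); H=cv2.cvtColor(d["pixels"],cv2.COLOR_BGR2HSV); br=H[...,1]>80
                   ~~~~~~~^^^^^
  File "h.py", line 26, in toworld
    def toworld(p,s): return p@R.from_rotvec(s["orientation"]).as_matrix().T+s["position"]
                                             ~^^^^^^^^^^^^^^^
KeyError: 'orientation'
```

View pics/w3.png

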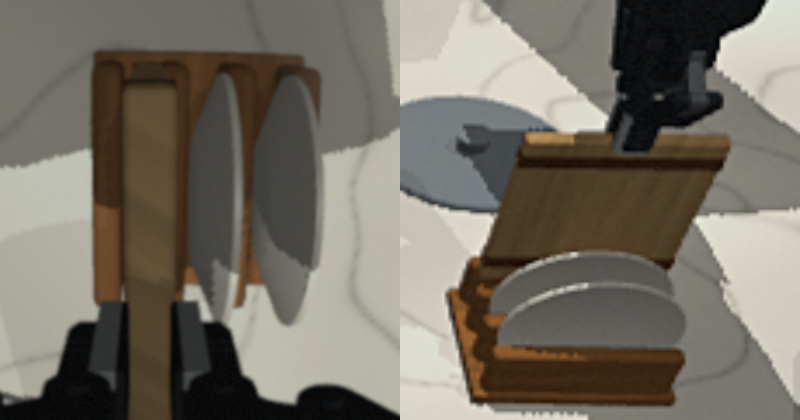

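The board hovers above the rack and looks a few mm to the robot side of the slot: board centre at crop u≈147, slot end recess centred at u≈154. I'll measure it.

```bash
sed -i 's/toworld(c,d)/toworld(c,s)/' chk.py; python3 chk.py
```

```text
[0.49629695 0.326384   0.1979044 ] [-0.8 -0.5 -2.4] 0.009525328142587051
board top y [[25.8, -5.4, -17.7], [44.5, 0.4, -16.2], [61.0, 6.2, -7.2]]
rack ((1.0923728942871094, 27.12996482849121), (117.23107147216797, 104.31908416748047), 0.5268018245697021) x [-53.30451779  58.91196603]
[(-26, 123), (-24, 243), (-22, 253), (-20, 265), (-18, 258), (-16, 246), (-14, 238), (-12, 6), (8, 19), (10, 16), (12, 119), (14, 244), (16, 234), (18, 131), (36, 8), (38, 19), (40, 36), (42, 64), (44, 138), (46, 240), (48, 142), (50, 14)]
tool y,z [0.95430164 0.2987988  0.00525935] [ 0.00480877  0.00224319 -0.99998592] scene board n [ 0.946  0.301 -0.119] in tool [0.0041 0.9922 0.1247] [-8.4  2.4 -5.4]
shift xyz [0. 0. 0.] turn [ 0.005 -0.001 -0.001]
```

Emit:
servo_tool(steps=[{"x": 1, "y": -3, "z": 0, "ax": 0.005, "ay": 0, "az": 0, "hand": 255}, {"x": 1, "y": -3, "z": 0, "ax": 0.005, "ay": 0, "az": 0, "hand": 255}, {"x": 1, "y": -3, "z": 5, "ax": 0.005, "ay": 0, "az": 0, "hand": 255}, {"x": 1, "y": -3, "z": 9, "ax": 0.005, "ay": 0, "az": 0, "hand": 255}, {"x": 1, "y": -3, "z": 13, "ax": 0.005, "ay": 0, "az": 0, "hand": 255}, {"x": 1, "y": -3, "z": 16, "ax": 0.005, "ay": 0, "az": 0, "hand": 255}, {"x": 1, "y": -3, "z": 16, "ax": 0.005, "ay": 0, "az": 0, "hand": 255}])

```text
t: 5.95
position: [0.4929, 0.3263, 0.1807]
orientation: [-1.859, -2.531, 0.002]
ft_force: [0.5, 0.6, -1.6]
opening: 0.0097
```

Emit:
servo_tool(steps=[{"x": 0, "y": 0, "z": 8, "ax": 0, "ay": 0, "az": 0, "hand": 255}, {"x": 0, "y": 0, "z": 16, "ax": 0, "ay": 0, "az": 0, "hand": 255}, {"x": 0, "y": 0, "z": 24, "ax": 0, "ay": 0, "az": 0, "hand": 255}, {"x": 0, "y": 0, "z": 31, "ax": 0, "ay": 0, "az": 0, "hand": 255}, {"x": 0, "y": 0, "z": 33, "ax": 0, "ay": 0, "az": 0, "hand": 255}, {"x": 0, "y": 0, "z": 33, "ax": 0, "ay": 0, "az": 0, "hand": 255}, {"x": 0, "y": 0, "z": 33, "ax": 0, "ay": 0, "az": 0, "hand": 255}])

```text
t: 6.53
position: [0.4933, 0.3265, 0.1486]
orientation: [-1.86, -2.531, -0.0]
ft_force: [-0.3, 0.3, -1.7]
opening: 0.0092
```

Emit:
servo_tool(steps=[{"x": 0, "y": 0, "z": 2, "ax": 0, "ay": 0, "az": 0, "hand": 255}, {"x": 0, "y": 0, "z": 3, "ax": 0, "ay": 0, "az": 0, "hand": 255}, {"x": 0, "y": 0, "z": 4, "ax": 0, "ay": 0, "az": 0, "hand": 255}, {"x": 0, "y": 0, "z": 4, "ax": 0, "ay": 0, "az": 0, "hand": 255}, {"x": 0, "y": 0, "z": 4, "ax": 0, "ay": 0, "az": 0, "hand": 255}])

```text
t: 6.95
position: [0.494, 0.3268, 0.1462]
orientation: [1.859, 2.531, 0.005]
ft_force: [-0.4, -1.1, 9.0]
opening: 0.0099
```

```bash
python3 - <<'E'
from h import *; from bench import bot,viewer
s=bot.get_state(); d=viewer.snapshot("wrist"); sc=viewer.snapshot("scene")
C=cloud(sc); hs=cv2.cvtColor(sc["pixels"],cv2.COLOR_BGR2HSV); br=hs[...,1]>70; R0=R.from_rotvec(s["orientation"]).as_matrix(); q=((C-s["position"])@R0)*1000
b=box(br&(C[...,2]>.13)&(C[...,2]<.2),370,480,140,300); r=box(br&(C[...,2]>.045)&(C[...,2]<.065)&(q[...,1]>60),345,470,200,310)
print("scene board x",np.percentile(q[b],[1,99],axis=0).round(1).tolist(),"rack x",np.percentile(q[r],[1,99],axis=0).round(1).tolist())
c=wcloud(d)*1000; H=cv2.cvtColor(d["pixels"],cv2.COLOR_BGR2HSV); b=H[...,1]>80; w=toworld(c/1000,s)
P=c[box(b&(c[...,2]<-8)&(abs(c[...,1])<8),200,340,60,400)]; print("wrist board x",P[:,0].max(),np.percentile(P[:,2],50))
Q=c[box(b&(w[...,2]>.05)&(w[...,2]<.066),200,420,30,330)]; print("rack x",np.percentile(Q[:,0],[1,99]),cv2.minAreaRect(Q[:,:2].astype(np.float32)))
E
```

```text
scene board x [[-61.3, -5.8, -40.5], [56.4, 17.5, 15.6]] rack x [[-64.0, 70.8, 85.6], [52.7, 84.3, 101.1]]
wrist board x 71.05943756644048 -16.46798073192826
rack x [-32.01259296  58.05296977] ((8.664947509765625, 29.53707504272461), (103.06139373779297, 103.9822998046875), 1.1329628229141235)
```

Emit:
servo_tool(steps=[{"x": -1, "y": 0, "z": -2, "ax": 0, "ay": 0, "az": 0, "hand": 255}, {"x": -2, "y": 0, "z": -2, "ax": 0, "ay": 0, "az": 0, "hand": 255}, {"x": -2, "y": 0, "z": -1, "ax": 0, "ay": 0, "az": 0, "hand": 255}, {"x": -2, "y": 0, "z": -1, "ax": 0, "ay": 0, "az": 0, "hand": 220}, {"x": -2, "y": 0, "z": -1, "ax": 0, "ay": 0, "az": 0, "hand": 190}, {"x": -2, "y": 0, "z": -1, "ax": 0, "ay": 0, "az": 0, "hand": 160}, {"x": -2, "y": 0, "z": -1, "ax": 0, "ay": 0, "az": 0, "hand": 160}, {"x": -2, "y": 0, "z": -1, "ax": 0, "ay": 0, "az": 0, "hand": 160}, {"x": -2, "y": 0, "z": -10, "ax": 0, "ay": 0, "az": 0, "hand": 160}, {"x": -2, "y": 0, "z": -30, "ax": 0, "ay": 0, "az": 0, "hand": 160}, {"x": -2, "y": 0, "z": -60, "ax": 0, "ay": 0, "az": 0, "hand": 160}, {"x": -2, "y": 0, "z": -95, "ax": 0, "ay": 0, "az": 0, "hand": 0}, {"x": -2, "y": 0, "z": -115, "ax": 0, "ay": 0, "az": 0, "hand": 0}, {"x": -2, "y": 0, "z": -115, "ax": 0, "ay": 0, "az": 0, "hand": 0}])

```text
t: 8.22
position: [0.495, 0.3252, 0.265]
orientation: [1.858, 2.53, 0.011]
ft_force: [0.7, -0.1, 0.6]
opening: 0.067
```

```bash
python3 - <<'E'
from h import *; from bench import bot,viewer
s=bot.get_state(); print(s["position"],s["ft_force"].round(1),s["opening"])
sc=viewer.snapshot("scene"); C=cloud(sc); hs=cv2.cvtColor(sc["pixels"],cv2.COLOR_BGR2HSV); br=hs[...,1]>70
b=box(br&(C[...,2]>.13)&(C[...,2]<.175),370,480,140,300); c,n,P=plane(C[b]); print("board",b.sum(),c,n,"top z",np.percentile(P[:,2],99))
cv2.imwrite("pics/s4.png",sc["pixels"][120:320,350:500].repeat(3,0).repeat(3,1))
Rt=tool(-.09,.4); zz=-Rt[:,2]; top=np.array([.4568,-.0922,.1672])-6e-3*Rt[:,1]; print(top)
go(top+.07*zz,Rt,s)
E
```

```text
[0.49498407 0.32524661 0.26496538] [ 0.7 -0.1  0.6] 0.0669756812344733
board 774 [0.49770261 0.3236249  0.14787528] [0.954034   0.29684309 0.04127126] top z 0.16431060484511964
[ 0.451296   -0.0917033   0.16486349]
shift xyz [-374.4 -191.8   33.5] turn [-0.388 -0.082  0.388]
```

View pics/s4.png

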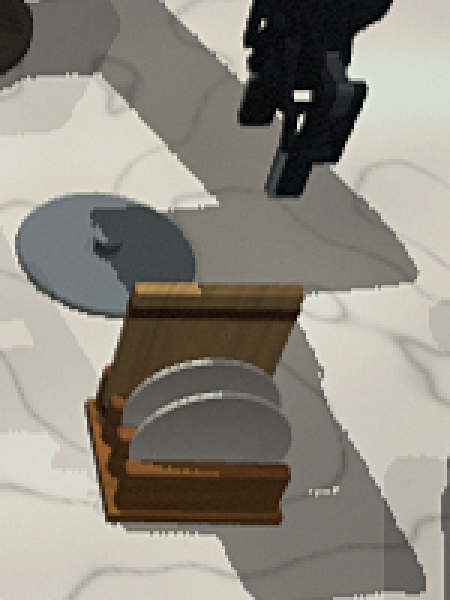

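The board stands in the slot (board top z about 0.164 against 0.162 expected, tilt about 2°). Next is the cork mat.

Emit:
servo_tool(steps=[{"x": -374, "y": -192, "z": 33, "ax": -0.388, "ay": -0.082, "az": 0.388, "hand": 0}, {"x": -374, "y": -192, "z": 33, "ax": -0.388, "ay": -0.082, "az": 0.388, "hand": 0}, {"x": -374, "y": -192, "z": 33, "ax": -0.388, "ay": -0.082, "az": 0.388, "hand": 0}, {"x": -374, "y": -192, "z": 33, "ax": -0.388, "ay": -0.082, "az": 0.388, "hand": 0}, {"x": -374, "y": -192, "z": 33, "ax": -0.388, "ay": -0.082, "az": 0.388, "hand": 0}, {"x": -374, "y": -192, "z": 33, "ax": -0.388, "ay": -0.082, "az": 0.388, "hand": 0}, {"x": -374, "y": -192, "z": 33, "ax": -0.388, "ay": -0.082, "az": 0.388, "hand": 0}, {"x": -374, "y": -192, "z": 33, "ax": -0.388, "ay": -0.082, "az": 0.388, "hand": 0}, {"x": -374, "y": -192, "z": 33, "ax": -0.388, "ay": -0.082, "az": 0.388, "hand": 0}, {"x": -374, "y": -192, "z": 33, "ax": -0.388, "ay": -0.082, "az": 0.388, "hand": 0}, {"x": -374, "y": -192, "z": 33, "ax": -0.388, "ay": -0.082, "az": 0.388, "hand": 0}, {"x": -374, "y": -192, "z": 33, "ax": -0.388, "ay": -0.082, "az": 0.388, "hand": 0}, {"x": -374, "y": -192, "z": 33, "ax": -0.388, "ay": -0.082, "az": 0.388, "hand": 0}, {"x": -374, "y": -192, "z": 33, "ax": -0.388, "ay": -0.082, "az": 0.388, "hand": 0}])

```text
t: 9.43
position: [0.422, -0.0893, 0.226]
orientation: [2.086, 1.906, 0.375]
ft_force: [-0.7, 0.2, 0.1]
opening: 0.0853
```

```bash
python3 - <<'E'
from h import *; from bench import bot,viewer
s=bot.get_state(); print(s["position"],s["opening"],s["q"].round(2))
d=viewer.snapshot("wrist"); np.savez("w5.npz",**d,**s); c=wcloud(d)*1000; w=toworld(c/1000,s); H=cv2.cvtColor(d["pixels"],cv2.COLOR_BGR2HSV)
m=box((H[...,1]>80)&(w[...,2]>.145),230,320,60,330); P=c[m]; print(m.sum(),"trivet edge tool",np.percentile(P,[1,50,99],axis=0).round(1).tolist())
for lo in range(-60,60,30):
    q=P[(P[:,0]>lo)&(P[:,0]<lo+30)]
    if len(q): print(lo,np.percentile(q[:,1:],[3,50,97],axis=0).round(1).tolist())
Rt=tool(-.09,.4); go(np.array([.4513,-.0917,.1649])+.018*Rt[:,2],Rt,s)
E
```

```text
[ 0.42201557 -0.08929927  0.22598363] 0.08528945321617931 [-0.44  0.09  2.23  0.29  0.47 -0.58]
2334 trivet edge tool [[-50.9, -1.4, 66.6], [8.5, 3.9, 68.3], [57.4, 9.6, 70.3]]
-60 [[-1.5, 67.3], [3.9, 68.5], [9.3, 69.7]]
-30 [[-1.4, 67.2], [3.8, 68.4], [9.5, 69.5]]
0 [[-1.4, 67.2], [4.2, 68.4], [9.2, 69.5]]
30 [[-1.3, 67.0], [4.1, 68.1], [9.5, 74.9]]
shift xyz [ 0.6  3.9 85.7] turn [-0.008  0.004  0.   ]
```

Emit:
servo_tool(steps=[{"x": 1, "y": 4, "z": 25, "ax": -0.006, "ay": 0, "az": 0, "hand": 0}, {"x": 1, "y": 4, "z": 55, "ax": -0.006, "ay": 0, "az": 0, "hand": 0}, {"x": 1, "y": 4, "z": 77, "ax": -0.006, "ay": 0, "az": 0, "hand": 0}, {"x": 1, "y": 4, "z": 85, "ax": -0.006, "ay": 0, "az": 0, "hand": 0}, {"x": 1, "y": 4, "z": 85, "ax": -0.006, "ay": 0, "az": 0, "hand": 120}, {"x": 1, "y": 4, "z": 85, "ax": -0.006, "ay": 0, "az": 0, "hand": 200}, {"x": 1, "y": 4, "z": 85, "ax": -0.006, "ay": 0, "az": 0, "hand": 255}, {"x": 1, "y": 4, "z": 85, "ax": -0.006, "ay": 0, "az": 0, "hand": 255}, {"x": 1, "y": 4, "z": 85, "ax": -0.006, "ay": 0, "az": 0, "hand": 255}, {"x": 1, "y": 4, "z": 85, "ax": -0.006, "ay": 0, "az": 0, "hand": 255}, {"x": 1, "y": 4, "z": 85, "ax": -0.006, "ay": 0, "az": 0, "hand": 255}, {"x": 1, "y": 4, "z": 70, "ax": -0.006, "ay": 0, "az": 0, "hand": 255}, {"x": 1, "y": 4, "z": 50, "ax": -0.006, "ay": 0, "az": 0, "hand": 255}, {"x": 1, "y": 4, "z": 25, "ax": -0.006, "ay": 0, "az": 0, "hand": 255}, {"x": 1, "y": 4, "z": -5, "ax": -0.006, "ay": 0, "az": 0, "hand": 255}, {"x": 1, "y": 4, "z": -30, "ax": -0.006, "ay": 0, "az": 0, "hand": 255}, {"x": 1, "y": 4, "z": -30, "ax": -0.006, "ay": 0, "az": 0, "hand": 255}])

```text
t: 10.9
position: [0.4144, -0.0882, 0.2597]
orientation: [2.076, 1.898, 0.383]
ft_force: [1.1, 0.4, -0.9]
opening: 0.0095
```

```bash
python3 - <<'E'
from h import *; from bench import bot
s=bot.get_state(); print(s["position"],s["ft_force"].round(1))
go([.465,-.301,.215],tool(.107,0),s)
C=cloud(load("top0.npz")); P=C[box((C[...,2]>.03)&(C[...,2]<.08),345,400,280,335)]; print("bowl",cv2.minEnclosingCircle((P[:,:2]*1000).astype(np.float32)))
E
```

```text
[ 0.41438722 -0.08816589  0.25968222] [ 1.1  0.4 -0.9]
shift xyz [-207.1   45.9   69.8] turn [ 0.403  0.046 -0.194]
bowl ((320.80859375, -238.7689971923828), 54.6319580078125)
```

Emit:
servo_tool(steps=[{"x": -40, "y": 9, "z": 10, "ax": 0.08, "ay": 0.01, "az": -0.04, "hand": 255}, {"x": -80, "y": 18, "z": 24, "ax": 0.16, "ay": 0.02, "az": -0.08, "hand": 255}, {"x": -120, "y": 27, "z": 38, "ax": 0.24, "ay": 0.03, "az": -0.12, "hand": 255}, {"x": -160, "y": 36, "z": 53, "ax": 0.32, "ay": 0.036, "az": -0.155, "hand": 255}, {"x": -190, "y": 42, "z": 64, "ax": 0.37, "ay": 0.042, "az": -0.18, "hand": 255}, {"x": -207, "y": 46, "z": 70, "ax": 0.403, "ay": 0.046, "az": -0.194, "hand": 255}, {"x": -207, "y": 46, "z": 70, "ax": 0.403, "ay": 0.046, "az": -0.194, "hand": 255}, {"x": -207, "y": 46, "z": 70, "ax": 0.403, "ay": 0.046, "az": -0.194, "hand": 255}, {"x": -207, "y": 46, "z": 70, "ax": 0.403, "ay": 0.046, "az": -0.194, "hand": 255}, {"x": -207, "y": 46, "z": 70, "ax": 0.403, "ay": 0.046, "az": -0.194, "hand": 255}])

```text
t: 11.73
position: [0.465, -0.2997, 0.2101]
orientation: [-2.095, -2.334, 0.002]
ft_force: [0.6, 0.8, -0.6]
opening: 0.0095
```

```bash
cat > chk2.py <<'E'
from h import *; from bench import bot,viewer; import sys
s=bot.get_state(); print(s["t"],s["position"],s["ft_force"].round(1)); k=sys.argv[1]
sc=viewer.snapshot("scene"); d=viewer.snapshot("wrist"); np.savez("s%s.npz"%k,**sc); np.savez("w%s.npz"%k,**d,**s)
C=cloud(sc); R0=R.from_rotvec(s["orientation"]).as_matrix(); q=((C-s["position"])@R0)*1000
w=np.zeros((420,800,3),np.uint8); w[:,:400]=cv2.resize(d["pixels"][60:340,130:410],(400,420)); w[:,400:]=cv2.resize(sc["pixels"][90:250,100:260],(400,420)); cv2.imwrite("pics/p%s.png"%k,w)
hs=cv2.cvtColor(sc["pixels"],cv2.COLOR_BGR2HSV)
m=box((hs[...,1]>70)&(abs(q[...,1])<25)&(q[...,2]>-30)&(q[...,2]<140)&(abs(q[...,0])<75),100,300,60,260)
c,n,P=plane(C[m]); Q=(P-s["position"])@R0*1000; print("mat n in tool",(n@R0).round(4),"world n",n.round(3),"yaw",np.arctan2(n[1],n[0]).round(3)); print(" tool ext",np.percentile(Q,[1,50,99],axis=0).round(1).tolist())
full=cv2.morphologyEx(m.astype(np.uint8),cv2.MORPH_CLOSE,np.ones((25,25))); h=((full>0)&~m).astype(np.uint8); kk,l,st,ce=cv2.connectedComponentsWithStats(h); K=sc["mtx"]; o=sc["T"][:3,3]
for i in range(1,kk):
    if st[i,4]<40: continue
    u,v=ce[i]; ray=sc["T"][:3,:3]@np.array([(u-K[0,2])/K[0,0],(v-K[1,2])/K[1,1],1]); hp=o+ray*((c-o)@n)/(ray@n)-.006*n
    print("hole?",st[i].tolist(),ce[i].round(1),hp.round(4),"tool",((hp-s["position"])@R0*1000).round(1))
c=wcloud(d); W=toworld(c,s)
m=box((W[...,2]>.143)&(W[...,2]<.172)&(W[...,0]>.48),100,450,0,330); P=W[m]; print("wrist peg pts",m.sum())
if m.sum()>30:
    r=cv2.minAreaRect((P[:,:2]*1000).astype(np.float32)); print(r,"tool med",np.median(c[m],0))
    L=P[P[:,0]<P[:,0].min()+.075]; f=cv2.fitLine(L[:,:2].astype(np.float32),cv2.DIST_HUBER,0,.01,.01).ravel(); print("yaw",np.arctan(f[1]/f[0]),"at",f[2:],"xmin",np.percentile(P[:,0],1),"top z",np.percentile(P[:,2],[5,50,95]))
E
python3 chk2.py 6
```

```text
11.7333 [ 0.46499238 -0.29967043  0.21013584] [ 0.6  0.8 -0.6]
mat n in tool [0.    1.    0.008] world n [ 0.994  0.108 -0.012] yaw 0.108
 tool ext [[-53.2, 1.7, -16.4], [5.1, 4.7, 50.5], [54.7, 7.5, 122.6]]
hole? [147, 126, 19, 9, 72] [158.5 128.9] [ 0.4647 -0.3031  0.2295] tool [ -3.3  -0.7 -19.4]
hole? [161, 144, 9, 8, 48] [165.  147.9] [ 0.4633 -0.2962  0.1754] tool [ 3.5 -1.2 34.7]
hole? [151, 163, 10, 10, 53] [155.6 167.7] [ 0.4664 -0.3333  0.1065] tool [-33.9  -1.7 103.5]
wrist peg pts 1947
((551.2445678710938, -293.2315673828125), (96.43168640136719, 17.908111572265625), 7.655370235443115) tool med [-0.00070116  0.0874177   0.05504696]
yaw 0.10423386 at [ 0.5374397  -0.29285577] xmin 0.5042152446431533 top z [0.15018656 0.15470858 0.16477657]
```

View pics/p6.png

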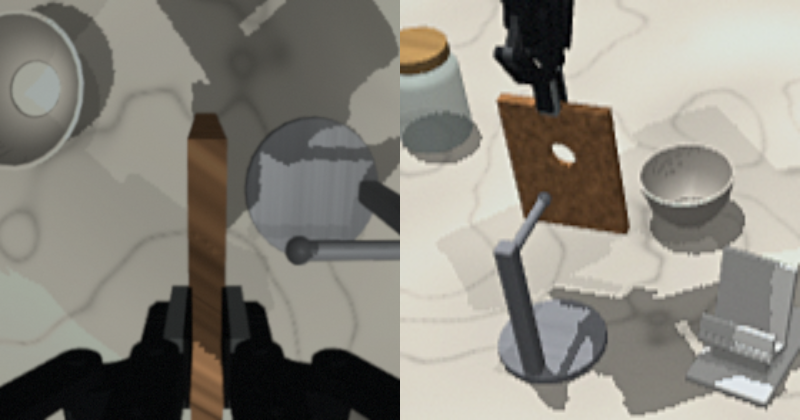

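The mat is held upright, its hole at crop (563,153) and the peg ball at (545,200). The hole needs to go about 23 mm down and 3 mm along tool −x, then forward along the peg.

Emit:
servo_tool(steps=[{"x": -3, "y": 0, "z": 12, "ax": 0, "ay": 0, "az": 0, "hand": 255}, {"x": -3, "y": 0, "z": 23, "ax": 0, "ay": 0, "az": 0, "hand": 255}, {"x": -3, "y": 0, "z": 23, "ax": 0, "ay": 0, "az": 0, "hand": 255}, {"x": -3, "y": 10, "z": 23, "ax": 0, "ay": 0, "az": 0, "hand": 255}, {"x": -3, "y": 18, "z": 23, "ax": 0, "ay": 0, "az": 0, "hand": 255}, {"x": -3, "y": 18, "z": 23, "ax": 0, "ay": 0, "az": 0, "hand": 255}, {"x": -3, "y": 18, "z": 23, "ax": 0, "ay": 0, "az": 0, "hand": 255}])

```text
t: 12.42
position: [0.4841, -0.3013, 0.1873]
orientation: [-2.095, -2.335, 0.002]
ft_force: [0.3, -0.2, -1.0]
opening: 0.0093
```

```bash
python3 chk2.py 7; python3 - <<'E'
from h import *
s=load("s7.npz"); t=s["pixels"][110:215,120:225]; cv2.imwrite("pics/p7b.png",cv2.resize(t,(600,600),interpolation=cv2.INTER_CUBIC))
E
```

```text
12.4167 [ 0.48412898 -0.30134886  0.18727268] [ 0.3 -0.2 -1. ]
mat n in tool [-3.0e-04  1.0e+00  4.8e-03] world n [ 0.994  0.108 -0.009] yaw 0.108
 tool ext [[-53.4, 1.9, -16.9], [6.6, 4.8, 47.3], [54.9, 7.5, 122.3]]
hole? [143, 138, 20, 9, 73] [155.5 140.8] [ 0.4837 -0.3046  0.2081] tool [ -3.2  -0.9 -20.8]
hole? [158, 157, 9, 7, 44] [162.2 159.8] [ 0.4824 -0.2978  0.1526] tool [ 3.6 -1.2 34.7]
hole? [147, 163, 14, 20, 91] [153.4 171.4] [ 0.4854 -0.3284  0.1105] tool [-27.2  -1.4  76.7]
wrist peg pts 2720
((534.6446533203125, -284.9310607910156), (49.69791793823242, 128.01852416992188), 73.25285339355469) tool med [0.00310845 0.07296803 0.03177732]
yaw 0.08901348 at [ 0.5314358 -0.2931943] xmin 0.48372027637515513 top z [0.15049029 0.15524671 0.16559781]
```

View pics/p7b.png

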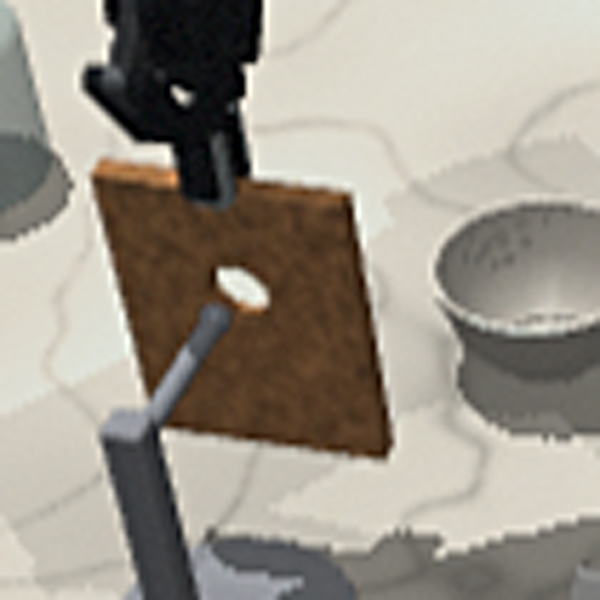

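The ball is at crop (212,318). Carried forward along the peg axis it meets the mat at about (225,294), some 4 mm to −y of the hole centre at (242,290). I'll shift tool x by −4, then enter gently.

Emit:
servo_tool(steps=[{"x": -4, "y": 0, "z": 0, "ax": 0, "ay": 0, "az": 0, "hand": 255}, {"x": -4, "y": 6, "z": 0, "ax": 0, "ay": 0, "az": 0, "hand": 255}, {"x": -4, "y": 12, "z": 0, "ax": 0, "ay": 0, "az": 0, "hand": 255}, {"x": -4, "y": 18, "z": 0, "ax": 0, "ay": 0, "az": 0, "hand": 255}, {"x": -4, "y": 24, "z": 0, "ax": 0, "ay": 0, "az": 0, "hand": 255}, {"x": -4, "y": 30, "z": 0, "ax": 0, "ay": 0, "az": 0, "hand": 255}, {"x": -4, "y": 30, "z": 0, "ax": 0, "ay": 0, "az": 0, "hand": 255}])

```text
t: 13.1
position: [0.5148, -0.3021, 0.1865]
orientation: [-2.095, -2.334, 0.002]
ft_force: [-0.8, 0.7, -0.8]
opening: 0.0092
```

Emit:
servo_tool(steps=[{"x": 0, "y": 8, "z": 0, "ax": 0, "ay": 0, "az": 0, "hand": 255}, {"x": 0, "y": 16, "z": 0, "ax": 0, "ay": 0, "az": 0, "hand": 255}, {"x": 0, "y": 24, "z": 0, "ax": 0, "ay": 0, "az": 0, "hand": 255}, {"x": 0, "y": 32, "z": 0, "ax": 0, "ay": 0, "az": 0, "hand": 255}, {"x": 0, "y": 36, "z": 0, "ax": 0, "ay": 0, "az": 0, "hand": 255}, {"x": 0, "y": 36, "z": 0, "ax": 0, "ay": 0, "az": 0, "hand": 255}, {"x": 0, "y": 36, "z": 0, "ax": 0, "ay": 0, "az": 0, "hand": 255}])

```text
t: 13.68
position: [0.5495, -0.2983, 0.1863]
orientation: [-2.095, -2.334, 0.003]
ft_force: [-0.3, 0.5, -0.8]
opening: 0.0095
```

```bash
python3 - <<'E'
from h import *; from bench import bot,viewer
s=bot.get_state(); print(s["position"],s["ft_force"].round(1)); a=viewer.snapshot("scene")["pixels"][110:215,110:215]; b=viewer.snapshot("wrist")["pixels"][100:310,170:380]
cv2.imwrite("pics/p8.png",np.hstack([cv2.resize(a,(400,400),interpolation=cv2.INTER_CUBIC),cv2.resize(b,(400,400))]))
E
```

```text
[ 0.54947988 -0.29828618  0.18629184] [-0.3  0.5 -0.8]
```

View pics/p8.png

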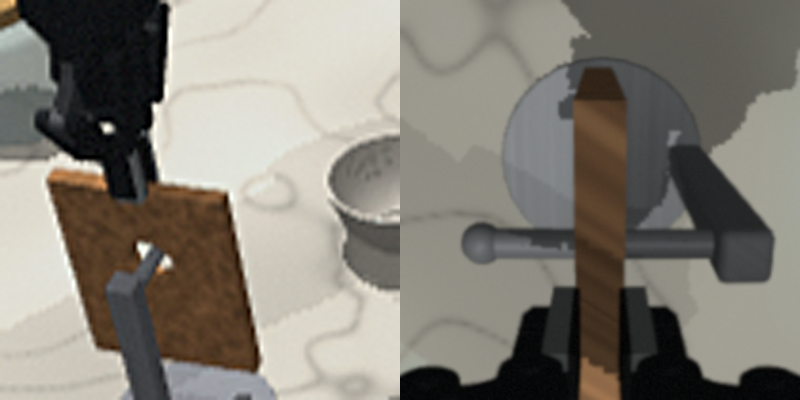

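The peg is through the hole, and the ball shows clear on the robot side. The peg sits to +y of the hole centre, so I recentre by +4 and lower until it touches.

Emit:
servo_tool(steps=[{"x": 4, "y": 0, "z": 0, "ax": 0, "ay": 0, "az": 0, "hand": 255}, {"x": 4, "y": 0, "z": 3, "ax": 0, "ay": 0, "az": 0, "hand": 255}, {"x": 4, "y": 0, "z": 5, "ax": 0, "ay": 0, "az": 0, "hand": 255}, {"x": 4, "y": 0, "z": 7, "ax": 0, "ay": 0, "az": 0, "hand": 255}, {"x": 4, "y": 0, "z": 7, "ax": 0, "ay": 0, "az": 0, "hand": 255}, {"x": 4, "y": 0, "z": 7, "ax": 0, "ay": 0, "az": 0, "hand": 255}])

```text
t: 14.28
position: [0.5492, -0.2947, 0.1806]
orientation: [-2.097, -2.335, 0.002]
ft_force: [-1.4, 1.3, 9.5]
opening: 0.0096
```

Emit:
servo_tool(steps=[{"x": 0, "y": 0, "z": -1, "ax": 0, "ay": 0, "az": 0, "hand": 255}, {"x": 0, "y": 0, "z": -1, "ax": 0, "ay": 0, "az": 0, "hand": 225}, {"x": 0, "y": 0, "z": -1, "ax": 0, "ay": 0, "az": 0, "hand": 200}, {"x": 0, "y": 0, "z": -1, "ax": 0, "ay": 0, "az": 0, "hand": 175}, {"x": 0, "y": 0, "z": -1, "ax": 0, "ay": 0, "az": 0, "hand": 175}, {"x": 0, "y": 0, "z": -1, "ax": 0, "ay": 0, "az": 0, "hand": 175}, {"x": 0, "y": 0, "z": -8, "ax": 0, "ay": 0, "az": 0, "hand": 175}, {"x": 0, "y": 0, "z": -18, "ax": 0, "ay": 0, "az": 0, "hand": 175}, {"x": 0, "y": 0, "z": -35, "ax": 0, "ay": 0, "az": 0, "hand": 175}, {"x": 0, "y": 0, "z": -60, "ax": 0, "ay": 0, "az": 0, "hand": 175}, {"x": 0, "y": 0, "z": -90, "ax": 0, "ay": 0, "az": 0, "hand": 175}, {"x": 0, "y": 0, "z": -110, "ax": 0, "ay": 0, "az": 0, "hand": 175}, {"x": 0, "y": 0, "z": -110, "ax": 0, "ay": 0, "az": 0, "hand": 175}, {"x": 0, "y": 0, "z": -110, "ax": 0, "ay": 0, "az": 0, "hand": 175}])

```text
t: 15.45
position: [0.5497, -0.2948, 0.2913]
orientation: [-2.097, -2.335, 0.002]
ft_force: [0.2, -0.0, -0.3]
opening: 0.0271
```

```bash
python3 - <<'E'
from h import *; from bench import bot,viewer
s=bot.get_state(); print(s["t"],s["position"],s["ft_force"].round(1),s["opening"]); a=viewer.snapshot("scene"); cv2.imwrite("pics/end.png",a["pixels"])
C=cloud(a); hs=cv2.cvtColor(a["pixels"],cv2.COLOR_BGR2HSV); m=box((hs[...,1]>70)&(C[...,2]>.04)&(C[...,2]<.22),100,225,100,240); c,n,P=plane(C[m]); print("mat",c,n,np.percentile(P,[1,99],axis=0).round(3).tolist())
b=box((hs[...,1]>70)&(C[...,2]>.13)&(C[...,2]<.18),370,480,140,300); c,n,P=plane(C[b]); print("board",c,n,np.percentile(P,[1,99],axis=0).round(3).tolist())
o=load("scene0.npz"); df=(cv2.absdiff(a["pixels"],o["pixels"]).max(2)>60); print([ (nm,int(box(df,*bb).sum())) for nm,bb in dict(steel=(198,292,265,350),ra=(300,358,308,364),rb=(195,216,145,180),lid=(365,415,185,225),cup=(135,185,262,318)).items()])
E
```

```text
15.45 [ 0.54969176 -0.29481041  0.29132134] [ 0.2 -0.  -0.3] 0.027084193910212596
mat [ 0.50452258 -0.33535786  0.13231655] [ 0.75126817 -0.62157149 -0.22191219] [[0.259, -0.619, 0.058], [0.557, -0.242, 0.198]]
board [0.49797379 0.32442934 0.14821474] [0.95335234 0.29672596 0.0554348 ] [[0.48, 0.267, 0.131], [0.516, 0.38, 0.164]]
[('steel', 175), ('ra', 0), ('rb', 0), ('lid', 264), ('cup', 104)]
```

View pics/end.png

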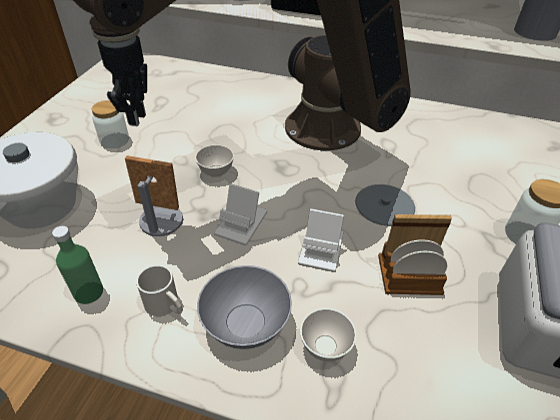

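The mat hangs on the peg at (152,185) and the board stands in the slot at (418,235). The bowls, cup and lid are where they were; the pixel differences are the arm's shadow. Handing in.

```bash
python3 -c "
from bench import sign_off; print(sign_off())"
```

```text
the job is handed in; nothing more can be done
None
```

Both things are put away in the order asked: the board stands upright in the empty rack slot and the cork mat hangs by its hole on the peg. I handed the job in at about 15.5 s of the 59 s allowed.

**Board:** My first descent came down on a divider with about 37 N at the wrist. I backed off, moved 3 mm across the slot and lowered it until it touched the floor at about 9 N. The last picture puts its top at 0.164 m, against 0.162 m expected. It is roughly centred along the slot, to about 2–3 mm, and leans about 3° within the slot's play.

**Mat:** It went over the ball without any measurable contact force, was lowered about 6 mm onto the peg until it touched at about 9 N, and was then released. In the last picture it hangs around mid-peg with the gripper clear above it. My plane fit of the hung mat failed because it picked up other objects in the view, so that check is by eye only.

**Everything else:** One rice bowl showed no change from the first picture. The steel bowl, cup and lid areas did differ. They looked unmoved to me and I put the differences down to the arm's shadow, but I did not measure them. The strip I checked for the other bowl covered only part of it.

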